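Tip the calibration module out of its pocket and click it into the dock

TASK

The calibration module lies flush in its storage case: press down its right-hand edge so that it tips up and stays leaning in the pocket, grip it by the raised left edge and take it out. Then push it, contact end first, down into the slanted dock past the sprung balls until it clicks fully home, and let go. Leave the other things on the bench where they are.

Things in the scene. Friction and masses are not known exactly. Their poses are not given: they have to be found in the camera images.
- module_center (a point): Centre of the calibration module: a flat aluminium block 100 long (its x) x 90 wide (its y) x 16 mm thick (its z, up at the start), 0.15 to 0.31 kg, with a blue band across its top face near the -x edge and black stripes near the +x edge. At the start the -x edge is the left one, seen from the robot.
- module_contact (a point): Middle of the module's contact end, the +x end face (50 mm from the centre; the right-hand one at the start), with eight brass contacts. Its corners are rounded 10 mm, and 20 mm from this end each long side has a notch for a sprung ball.
- case: Fixed grey storage case, 123 (x) x 114 (y) x 68 mm high, origin at bench height under the pocket's middle; +x points to the right seen from the robot (world -y), give or take 0.25 rad. At the start the module lies in it centred on the origin, with the same axes, its top flush with the case top (68 mm above the bench), gaps of 1.5 to 4.5 mm all round: no room for fingers.
- case_press (a point): Where to press: on the module's flush top, 38 mm to the case's +x from the middle, 68 mm above the bench. The wall beyond it (54.5 mm from the middle) has a thumb notch 54 mm wide, 26 mm deep. A tip about 22 mm wide pressed straight down here goes past the balance point at 12 to 14 mm deep; pressed some 20 mm deep and let go, it stays leaning. Under 5 N is needed.
- case_ledge (a point): End of the ledge that the module rests on and rocks about, 6 mm to the case's +x, 52 mm above the bench. Beyond it the pocket is a well whose left side slopes down at 65 degrees. Tipped, the module stays leaning on this slope by itself, 50 to 65 degrees from level, contact end down in the well, some 48 mm of its length above this ledge end, its -x edge up at the left.
- dock_seat (a point): Where the module's centre is when fully home in the dock. z points out of the slot (up and to the left seen from the robot, 25 degrees from vertical), y along the slot's width, x across its thickness (up and to the right). The module goes in along -z, contact end first, its width along y, either face up. Slot: 92 wide, 20 thick, 50 mm deep; this point is level with its mouth, flared lips stand 8 mm further out.
- dock_floor (a point): Middle of the slot's floor, where the contact end stops. The dock is a fixed white slanted holder, black lips round its slot, on a grey base 112 x 126 mm, about 80 mm high. In each side wall, 20 mm above the floor, a sprung steel ball stands 5.5 mm out; the module meets them some 25 to 20 mm short of home, needs roughly 5 to 15 N of push to pass, and they snap into its notches when home.
- marker: Black marker pen, 101 x 15 mm, lying on the bench between case and dock; leave it alone.
- tape_measure: Blue tape measure, 72 x 38 x 57 mm, at the back; leave it alone.
- mug: White mug, 92 mm wide, 95 mm high, at the back right; leave it alone.
- bottle: White bottle, 60 mm wide, 118 mm high, at the back right; leave it alone.

How it is judged:
By the outcome, as a careful person would: the job done as asked, in the order asked, and still so for the second after the job is handed in, with the robot touching nothing.
It also fails if it takes over 45 s, if anything falls off the work surface, if the arm or the gripper's body presses on something with over 40 N, if the wrist force passes 120 N, or if a joint passes its speed limit or range.

ROBOT

A 6-joint arm with a two-finger parallel gripper is mounted at the origin on the work surface; the furniture and walls round the work are solid. World frame = base frame: x ahead of the robot, y to its left, z up, the work surface at z = 0. Lengths are in m, angles in rad, forces in N, time in s.
With the tool pointing down it reaches from about 0.325 to 0.85 m from the base axis. Payload 15.5 kg.
Tool frame: the origin (TCP) lies between the finger pads; the fingertips stand env.tcp_to_tips ahead of it and the grasp point (between the pads) lies 3 mm ahead of it (env.tcp_to_tips is the distance from the TCP to the fingertips, in m); z points along the fingers, x is the direction in which the jaws open and shut, and the axes are right-handed (so a half turn about z gives the same grasp; the last joint's range is limited). The gripper opens to 91 mm and grips with 3 to 60 N. Pads are 32 mm wide; open, the fingers measure 118 mm over their backs; the gripper's body (76 mm by 178 mm) begins 60 mm behind the grasp point.
Start: joints at [1.026, 0.494, 1.345, -0, 1.302, -0.096], TCP at [0.272, 0.563, 0.236] pointing down, gripper open.
Joint ranges: [-2.91, 2.91], [-0.82, 2.16], [0.22, 2.67], [-1.22, 4.37], [0.12, 2.79], [-3.08, 3.08]. Speed limits (rad/s): [1.89, 1.89, 2.57, 3.01, 3.01, 3.01].

INTERFACE

Orientations are given as a 3x3 rotation matrix whose columns are the frame's x, y, z axes.
In Python, from rig import env gives the robot as it stands.
- The arm moves only by the tool servo_tool, never from a script. Its argument "motion" is text: rows parted by semicolons, each of 7 numbers parted by spaces: the closure, from 0 (fully open) to 1 (shut), then the shift along the tool's x, y, z each as a share of 1 m, from -1 to 1, then the turn, a rotation vector about the tool's x, y, z each as a share of 180 degrees, from -1 to 1. A call has 1 to 20 rows; each row is the pose to reach, as a shift and turn from the pose commanded when the call began, along the tool's axes at that moment, turning the shorter way round; what a row does not reach only later rows make up. A row lasts 1/12 s, in which the tool goes at most 41.7 mm and 7.16 degrees, less where a joint would pass 70% of its speed; a pose out of reach is approached as far as the arm can. A call with a number of a shift or a turn outside -1 to 1 is refused whole. A call with a gripper value outside its range is refused whole. The fingers move at their own pace and stop on an object; "squeeze" is the grip in N (left out, the last holds). Time passes only in rows, so rows that repeat a pose let the fingers close. It gives the time, the measured TCP pose, the force and the opening at its end, in the units of the state.
- env.get_state(): the state, without advancing time (a new reading comes with each control period).
- env.snapshot(name): name is "scene" or "top" or "wrist"; returns (picture, depth): 420x560x3 uint8, red, green, blue; 420x560 float32, m along the optical axis (not along the pixel's ray), 0 where there is no reading.
- env.camera_info(name): a dict with "fx", "fy", "cx", "cy" (pixels), "dist_coeffs" ([k1, k2, p1, p2, k3] as OpenCV has them; the pictures are not rectified), "extrinsics" (4x4, takes a point from camera to world coordinates); the wrist camera has in their place "tool_from_camera" (4x4, takes a point from camera to tool coordinates, whose origin is the TCP and whose axes are the tool frame's). Camera axes: x right, y down, z forward; pixel columns grow to the right and rows downward; lengths in m; the calibration is good to about 2 mm. A picture is of the moment at which its call begins: read the wrist's pose just before it. camera_info takes no time and is no camera call.
- env.finish_job(): hands the job in, once; it reports no verdict.
Trained networks look in the newest picture that a camera, given by its name, has taken for a name from the list of things; names that differ only in an ending like _2 or _b are one class to them, and where a whole thing is asked for, a point or a joint stands for the part that bears it (a point fixed in the world has none). Each returns a list of dicts, best first, with "p" (0 to 1); they miss things now and then, are a little off and sometimes report something else, mostly with a low value. They report only what shows in the picture. A call takes as long as a camera call.
- env.spot_in(camera, query): "box" ([centre column, centre row, width, height] in pixels, round what is visible of it).
- env.pinpoint(camera, query): "xy" ([column, row] in pixels: a listed point, or the origin of a listed thing).
The state is a dict: "clock": time; "q": joint angles; "dq": joint speeds; "joint_torque": joint torques, N m; "eef_pos": TCP position; "orientation": TCP orientation; "contact_force": force on the tool from outside, world axes, zero at the start; "ft_torque": the same for the moment, N m; "grip_width": opening from 0.0 (shut) to 1.0 (fully open).
Only numpy, scipy, OpenCV 4.12 (cv2) and the standard library are available. Lean on these libraries where they do the work, as an engineer would, in place of code of your own. Each camera call takes 0.05 s, during which the arm holds its last target.

## Working session

There is one attempt and no reset: what is moved stays moved. The work goes in short steps, Python scripts to look and compute and a tool call to move; the robot and the scene stay as the last step left them, time stands still between calls to the robot, and variables do not carry over. Pictures are saved under pics/ and viewed, and the job is handed in when it is done.

Besides the shell and the picture viewer there is one more tool, called as name(argument=value, ...) on one line, values as JSON. servo_tool: Moves the arm, as the interface text tells. Shift numbers are shares of 1 m and turn numbers shares of 180 degrees, none past 1 either way. Its arguments: {"type":"object","properties":{"motion":{"type":"string"},"squeeze":{"type":"number"}},"required":["motion"]}

```bash
ls; mkdir -p pics; cat > h.py <<'E'
import numpy as np, cv2
from rig import env
def px2w(name,uv,depth=None,z=None,T=None):
    i=env.camera_info(name); K=np.array([[i['fx'],0,i['cx']],[0,i['fy'],i['cy']],[0,0,1.]])
    p=cv2.undistortPoints(np.array(uv,float).reshape(-1,1,2),K,np.array(i['dist_coeffs'],float)).reshape(-1,2)
    r=np.c_[p,np.ones(len(p))]
    E=np.array(i['extrinsics']) if T is None else T
    if depth is not None: return (r*np.array(depth).reshape(-1,1))@E[:3,:3].T+E[:3,3]
    d=r@E[:3,:3].T; return E[:3,3]+d*((z-E[2,3])/d[:,2])[:,None]
def w2px(name,P,T=None):
    i=env.camera_info(name); K=np.array([[i['fx'],0,i['cx']],[0,i['fy'],i['cy']],[0,0,1.]])
    E=np.linalg.inv(np.array(i['extrinsics']) if T is None else T)
    rv,_=cv2.Rodrigues(E[:3,:3]); return cv2.projectPoints(np.array(P,float).reshape(-1,3),rv,E[:3,3],K,np.array(i['dist_coeffs'],float))[0].reshape(-1,2)
def wristT():
    s=env.get_state(); T=np.eye(4);T[:3,:3]=s['orientation'];T[:3,3]=s['eef_pos']; return T@np.array(env.camera_info('wrist')['tool_from_camera'])
def save(n,im): cv2.imwrite('pics/'+n+'.png',cv2.cvtColor(im,cv2.COLOR_RGB2BGR))
E
python3 - <<'E'
from h import *
print(env.tcp_to_tips, env.get_state())
for n in('scene','top'):
    im,d=env.snapshot(n); save(n+'0',im); np.save(n+'0d.npy',d); np.save(n+'0.npy',im)
    print(n,np.round(np.array(env.camera_info(n)['extrinsics']),3))
    for q in ('module_center','module_contact','case','case_press','case_ledge','dock_seat','dock_floor','marker'):
        r=env.pinpoint(n,q)
        if r: 
            u=r[0]['xy']; dd=d[int(round(u[1])),int(round(u[0]))]
            print(q,r[0],dd,px2w(n,[u],[dd]).round(4))
        else: print(q,None)
print(env.camera_info('wrist'))
E
```

```text
pics
0.022 {'clock': 0.0, 'q': array([ 1.02549960e+00,  4.94163900e-01,  1.34613579e+00, -5.94329046e-06,
        1.30250605e+00, -9.54704596e-02]), 'dq': array([ 7.61602515e-04, -2.69905206e-03,  9.29224733e-04,  1.03845902e-03,
        1.29599807e-03,  7.35907060e-05]), 'joint_torque': array([ 7.54954253e-04, -8.78830075e+01, -3.81847715e+01,  7.08487770e-02,
        5.33009937e-02, -1.18988605e-04]), 'eef_pos': array([0.27155107, 0.56252731, 0.23534867]), 'orientation': array([[ 4.34807290e-01,  9.00523309e-01, -6.24293399e-04],
       [ 9.00522715e-01, -4.34807725e-01, -1.04012775e-03],
       [-1.20810687e-03, -1.09935259e-04, -9.99999264e-01]]), 'contact_force': array([ 0.50845432,  0.02691185, -0.26157367]), 'ft_torque': array([ 0.01950096,  0.00909867, -0.01726493]), 'grip_width': 1.0016107448158993}
scene [[ 0.442 -0.664  0.603  0.1  ]
 [-0.897 -0.314  0.311 -0.377]
 [-0.017 -0.678 -0.734  0.685]
 [ 0.     0.     0.     1.   ]]
module_center {'xy': [161.9, 180.0], 'p': 0.67} 0.8800638 [[0.5691 0.0912 0.0699]]
module_contact {'xy': [187.8, 186.2], 'p': 0.92} 0.88417 [[0.5841 
[... 991 characters left out ...]
r {'xy': [294.1, 240.1], 'p': 0.87} 1.0284113 [[ 0.59   -0.1285  0.081 ]]
marker {'xy': [238.5, 256.2], 'p': 0.65} 1.0953877 [[ 0.5608 -0.014   0.0105]]
{'fx': 310.8505078730849, 'fy': 310.8505078730849, 'cx': 280.6094017724854, 'cy': 214.08133564996427, 'dist_coeffs': array([0.01285904, 0.        , 0.        , 0.        , 0.        ]), 'tool_from_camera': array([[ 9.99999907e-01, -3.31342830e-04,  2.76693317e-04,
        -5.44653900e-04],
       [ 2.35110117e-04,  9.55609156e-01,  2.94637211e-01,
        -8.51483323e-02],
       [-3.62036594e-04, -2.94637118e-01,  9.55609145e-01,
        -1.48402804e-01],
       [ 0.00000000e+00,  0.00000000e+00,  0.00000000e+00,
         1.00000000e+00]])}
```

View pics/scene0.png

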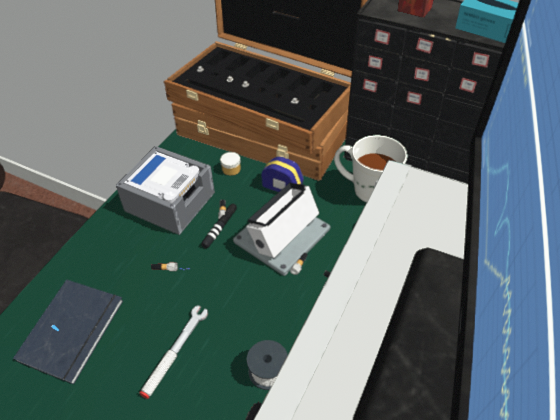

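View pics/top0.png

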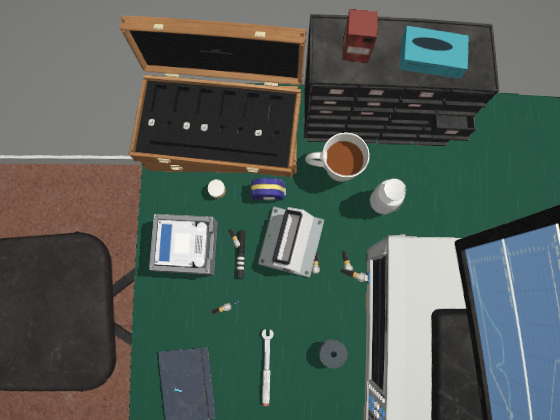

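servo_tool(motion="1 -0.407 0.45 -0.065 0 0 -0.143;1 -0.407 0.45 -0.065 0 0 -0.143;1 -0.407 0.45 -0.065 0 0 -0.143;1 -0.407 0.45 -0.065 0 0 -0.143;1 -0.407 0.45 -0.065 0 0 -0.143;1 -0.407 0.45 -0.065 0 0 -0.143;1 -0.407 0.45 -0.065 0 0 -0.143;1 -0.407 0.45 -0.065 0 0 -0.143;1 -0.407 0.45 -0.065 0 0 -0.143;1 -0.407 0.45 -0.065 0 0 -0.143;1 -0.407 0.45 -0.065 0 0 -0.143;1 -0.407 0.45 -0.065 0 0 -0.143;1 -0.407 0.45 -0.065 0 0 -0.143;1 -0.407 0.45 -0.065 0 0 -0.143;1 -0.407 0.45 -0.065 0 0 -0.143;1 -0.407 0.45 -0.065 0 0 -0.143;1 -0.407 0.45 -0.065 0 0 -0.143;1 -0.407 0.45 -0.065 0 0 -0.143")

```text
clock: 2.4
eef_pos: [0.4997, 0.0009, 0.3008]
orientation: [[0.001, 1.0, -0.0], [1.0, -0.001, 0.0], [0.0, -0.0, -1.0]]
contact_force: [0.2, 0.8, -0.4]
grip_width: 0.005
```

```bash
python3 - <<'E'
from h import *
s=env.get_state(); print(s['clock'],s['eef_pos'],s['orientation'].round(3),s['q'],s['grip_width'])
T=wristT(); n='wrist'
im,d=env.snapshot(n); save(n+'1',im); np.save(n+'1d.npy',d); np.save(n+'1.npy',im); np.save(n+'1T.npy',T)
for q in ('module_center','module_contact','case_press','case_ledge','dock_seat','dock_floor','case'):
        r=env.pinpoint(n,q)
        if r: 
            u=r[0]['xy']; dd=d[int(round(u[1])),int(round(u[0]))]
            print(q,r[0],dd,px2w(n,[u],[dd],T=T).round(4))
E
```

```text
2.4 [0.49966289 0.00091848 0.30076014] [[ 0.001  1.    -0.   ]
 [ 1.    -0.001  0.   ]
 [ 0.    -0.    -1.   ]] [-1.17902288e-01  2.52695499e-01  1.54981422e+00  2.70641715e-04
  1.33961003e+00 -1.68765251e+00] 0.005023436029462707
module_center {'xy': [352.0, 247.3], 'p': 0.85} 0.41269955 [[0.5782 0.0957 0.0678]]
module_contact {'xy': [316.8, 243.4], 'p': 0.74} 0.40999714 [[0.5722 0.0488 0.0688]]
case_press {'xy': [325.0, 249.7], 'p': 0.82} 0.41395676 [[0.5817 0.0601 0.0676]]
dock_seat {'xy': [194.7, 264.3], 'p': 0.6} 0.44670734 [[ 0.6147 -0.1223  0.0434]]
```

View pics/wrist1.png

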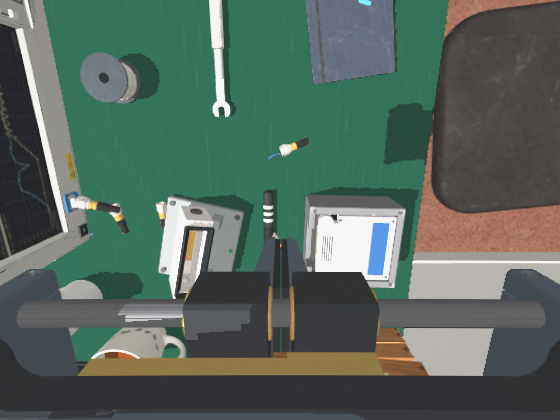

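```bash
python3 - <<'E'
from h import *
for n,T in(('wrist',np.load('wrist1T.npy')),('top',None),('scene',None)):
    k='1' if n=='wrist' else '0'
    d=np.load(n+k+'d.npy'); v,u=np.mgrid[:420,:560]; P=px2w(n,np.c_[u.ravel(),v.ravel()],d.ravel(),T=T)
    ok=(d.ravel()>0)&(abs(P[:,0]-.578)<.1)&(abs(P[:,1]-.098)<.09)&(abs(P[:,2]-.068)<.008)
    m=ok.reshape(420,560).astype(np.uint8); c=max(cv2.findContours(m,0,2)[0],key=cv2.contourArea)
    Q=P[c[:,0,1]*560+c[:,0,0]][:,:2]
    print(n,ok.sum(),np.median(P[ok,2]),cv2.minAreaRect((Q*1000).astype(np.float32)))
    if n=='scene': P_=None
    np.save('P_'+n+'.npy',P.reshape(420,560,3))
im=np.load('wrist1.npy')
a=cv2.resize(im[180:310,140:420],None,fx=2.8,fy=2.8,interpolation=2); save('w1c',a)
E
```

```text
wrist 6095 0.0678634144172866 ((579.873046875, 97.46842193603516), (122.07530975341797, 113.19326782226562), 88.96497344970703)
top 3094 0.06819582541238034 ((578.9490356445312, 98.4244613647461), (124.74165344238281, 113.51903533935547), 88.45042419433594)
scene 3325 0.06811366423143084 ((580.433837890625, 97.49922180175781), (125.60865020751953, 116.0353775024414), 87.9782485961914)
```

View pics/w1c.png

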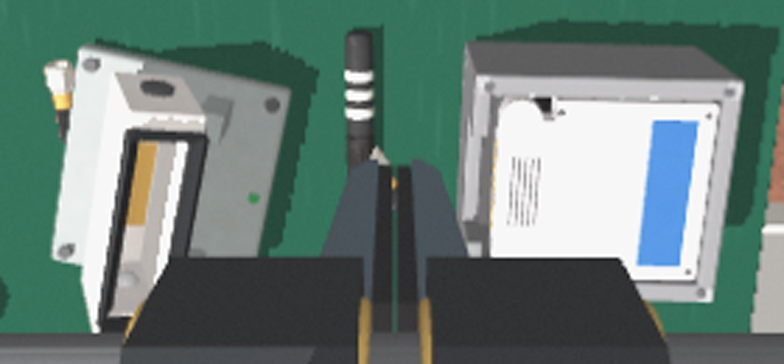

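servo_tool(motion="1 0.059 0.079 0.15 0 0 0.008;1 0.059 0.079 0.15 0 0 0.008;1 0.059 0.079 0.15 0 0 0.008;1 0.059 0.079 0.15 0 0 0.008;1 0.059 0.079 0.15 0 0 0.008;1 0.059 0.079 0.18 0 0 0.008;1 0.059 0.079 0.2 0 0 0.008;1 0.059 0.079 0.202 0 0 0.008;1 0.059 0.079 0.202 0 0 0.008")

```text
clock: 3.55
eef_pos: [0.5785, 0.0596, 0.0987]
orientation: [[0.026, 1.0, -0.002], [1.0, -0.026, -0.0], [-0.0, -0.002, -1.0]]
contact_force: [-0.5, -0.1, -0.1]
grip_width: 0.006
```

```bash
python3 - <<'E'
from h import *
s=env.get_state(); print(s['eef_pos'],s['orientation'].round(3))
im,d=env.snapshot('scene'); save('scene2',cv2.resize(im[120:260,90:350],None,fx=3,fy=3,interpolation=2))
E
```

```text
[0.57850829 0.05962005 0.09867636] [[ 0.026  1.    -0.002]
 [ 1.    -0.026 -0.   ]
 [-0.    -0.002 -1.   ]]
```

View pics/scene2.png

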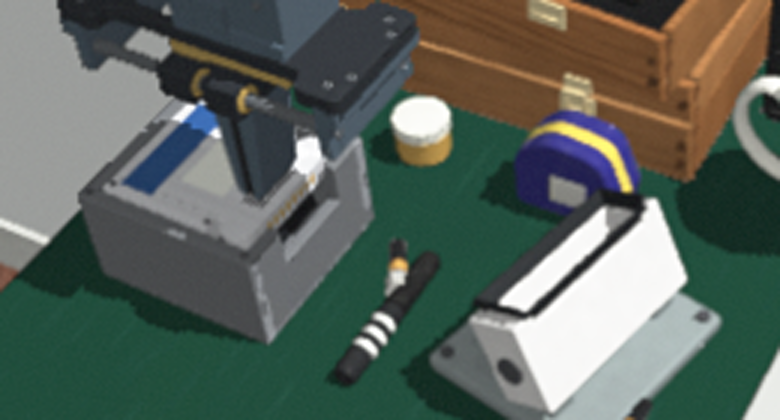

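servo_tool(motion="1 0 0 0.008 0 0 0;1 0 0 0.011 0 0 0;1 0 0 0.014 0 0 0;1 0 0 0.017 0 0 0;1 0 0 0.02 0 0 0;1 0 0 0.023 0 0 0;1 0 0 0.026 0 0 0;1 0 0 0.029 0 0 0;1 0 0 0.029 0 0 0;1 0 0 0.029 0 0 0;1 0 0 0.029 0 0 0")

```text
clock: 4.52
eef_pos: [0.5791, 0.0597, 0.07]
orientation: [[0.026, 1.0, 0.0], [1.0, -0.026, 0.0], [0.0, 0.0, -1.0]]
contact_force: [0.5, -0.7, 1.0]
grip_width: 0.005
```

```bash
python3 - <<'E'
from h import *
s=env.get_state(); print(s['eef_pos'],s['contact_force'])
im,d=env.snapshot('scene'); save('scene3',cv2.resize(im[120:260,90:350],None,fx=3,fy=3,interpolation=2))
E
```

```text
[0.57911428 0.05965392 0.06996661] [ 0.49708958 -0.6643047   1.04858943]
```

View pics/scene3.png

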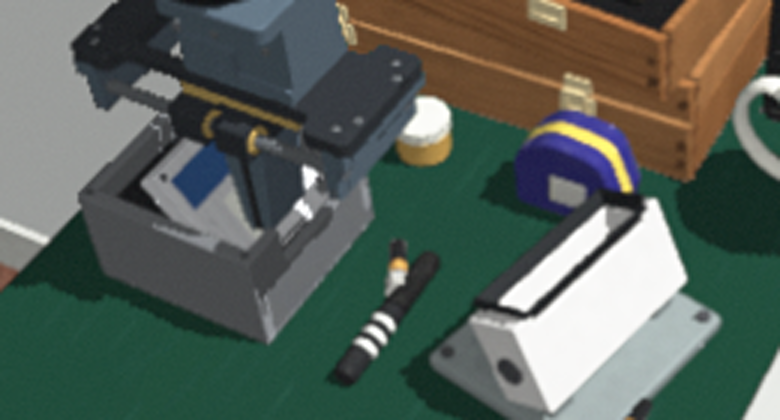

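servo_tool(motion="1 0 0 -0.008 0 0 0;1 0 0 -0.02 0 0 0;1 0 0 -0.045 0 0 0;0.5 0 0 -0.085 0 0 0;0.5 -0.03 -0.02 -0.12 0 0 0;0.5 -0.05 -0.04 -0.15 0 0 0;0.5 -0.07 -0.06 -0.18 0 0 0;0.5 -0.09 -0.07 -0.2 0 0 0;0.5 -0.09 -0.07 -0.2 0 0 0;0.5 -0.09 -0.07 -0.2 0 0 0")

```text
clock: 5.4
eef_pos: [0.5069, -0.0295, 0.2721]
orientation: [[0.028, 1.0, 0.004], [1.0, -0.028, -0.001], [-0.001, 0.004, -1.0]]
contact_force: [-0.1, -0.1, 0.2]
grip_width: 0.482
```

```bash
python3 - <<'E'
from h import *
s=env.get_state(); print(s['clock'],s['eef_pos'],s['orientation'].round(3),s['grip_width'])
for n in ('scene','wrist','top'):
    T=wristT() if n=='wrist' else None
    im,d=env.snapshot(n); np.save(n+'4.npy',im); np.save(n+'4d.npy',d)
    v,u=np.mgrid[:420,:560]; P=px2w(n,np.c_[u.ravel(),v.ravel()],d.ravel(),T=T).reshape(420,560,3); np.save('P4_'+n+'.npy',P)
    if n=='wrist': np.save('wrist4T.npy',T); save('w4',im); continue
    save(n+'4',cv2.resize(im[120:260,90:350] if n=='scene' else im[180:300,130:340],None,fx=3,fy=3,interpolation=2))
for n in ('scene','wrist','top'):
    d=np.load(n+'4d.npy');T=np.load('wrist4T.npy') if n=='wrist' else None
    for q in ('module_center','module_contact','case_ledge','dock_seat','dock_floor'):
        r=env.pinpoint(n,q)
        if r: 
            u=r[0]['xy']; dd=d[int(round(u[1])),int(round(u[0]))]
            print(n,q,r[0],dd,px2w(n,[u],[dd],T=T).round(4))
E
```

```text
5.4 [ 0.50688442 -0.02950148  0.27212231] [[ 0.028  1.     0.004]
 [ 1.    -0.028 -0.001]
 [-0.001  0.004 -1.   ]] 0.48245285386118836
scene module_center {'xy': [175.0, 186.0], 'p': 0.71} 0.8959375 [[0.5808 0.0756 0.0513]]
scene module_contact {'xy': [190.8, 209.1], 'p': 0.92} 0.89328736 [[0.565  0.0369 0.0255]]
scene case_ledge {'xy': [169.2, 200.4], 'p': 0.45} 0.88168514 [[0.5524 0.0697 0.0448]]
scene dock_seat {'xy': [277.6, 203.8], 'p': 0.74} 0.84822387 [[ 0.6104 -0.1091  0.0622]]
scene dock_floor {'xy': [290.3, 230.1], 'p': 0.88} 0.832677 [[ 0.582  -0.1456  0.0446]]
wrist module_center {'xy': [365.8, 244.4], 'p': 0.68} 0.39054444 [[0.5763 0.0764 0.0573]]
wrist module_contact {'xy': [339.9, 234.3], 'p': 0.89} 0.4222299 [[0.5748 0.05   0.0239]]
wrist dock_seat {'xy': [214.3, 270.0], 'p': 0.76} 0.1433075 [[ 0.4876 -0.0587  0.2898]]
wrist dock_floor {'xy': [205.7, 249.4], 'p': 0.72} 0.42616388 [[ 0.591  -0.1336  0.0263]]
top module_contact {'xy': [382.9, 198.4], 'p': 0.26} 1.0280491 [[ 0.6753 -0.3019  0.0921]]
top dock_seat {'xy': [284.6, 240.0], 'p': 0.57} 1.0534203 [[ 0.5924 -0.1098  0.0564]]
top dock_floor {'xy': [296.1, 239.0], 'p': 0.97} 1.0292934 [[ 0.5923 -0.1324  0.0805]]
```

View pics/scene4.png

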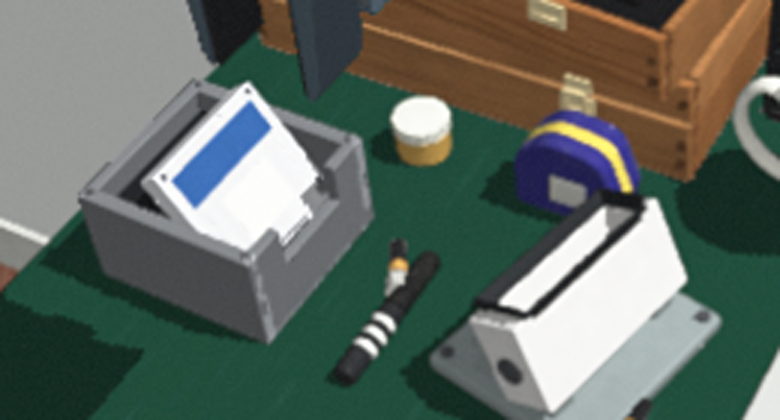

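View pics/w4.png

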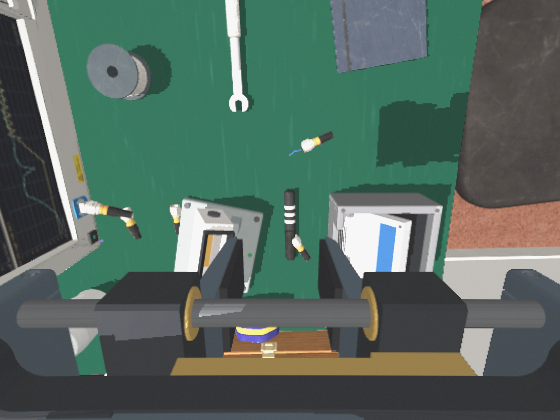

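View pics/top4.png

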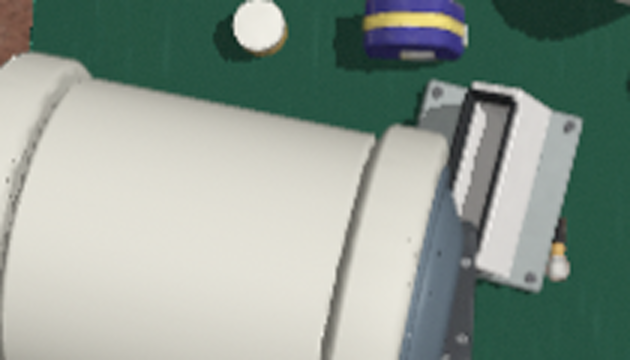

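```bash
python3 - <<'E'
from h import *
c0=np.array([.5797,.0977]); ex=np.array([-.026,-1,0]); ex/=np.linalg.norm(ex); ey=np.array([1,-.026,0])/np.linalg.norm([1,.026]); ey=np.cross([0,0,1],ex)
print(ex,ey)
for n in('scene','wrist'):
    P=np.load(f'P4_{n}.npy'); im=np.load(n+'4.npy').astype(int)
    X=P-np.r_[c0,0]; cx=X@ex; cy=X@ey; cz=P[...,2]
    m=(abs(cx)<.05)&(abs(cy)<.046)&(cz>.03)&(cz<.13)&(im[...,2]>150)
    A=np.c_[cx[m],cy[m],cz[m]]; best=None
    rng=np.random.default_rng(0)
    for _ in range(500):
        p=A[rng.choice(len(A),3,False)]; nn=np.cross(p[1]-p[0],p[2]-p[0]); l=np.linalg.norm(nn)
        if l<1e-6: continue
        nn/=l; k=abs((A-p[0])@nn)<.0015
        if best is None or k.sum()>best.sum(): best=k
    B=A[best]; mu=B.mean(0); nn=np.linalg.svd(B-mu)[2][2]; nn*=np.sign(nn[2])
    print(n,m.sum(),best.sum(),'normal',nn.round(3),'tilt',np.degrees(np.arccos(nn[2])).round(1),'mean',mu.round(4))
    t=np.cross([0,1,0],nn); t/=np.linalg.norm(t); # along +x-ish
    s=(B-mu)@t; 
    top=B[np.argsort(s)[:25]]; print('along',t.round(3),'upper edge pts',top.mean(0).round(4),'y range',np.percentile(B[:,1],[1,99]).round(4), 's range',np.percentile(s,[.3,99.7]).round(4), 'edge',(mu+t*np.percentile(s,.5)).round(4))
    # y range near top
    k=s<np.percentile(s,.5)+.015; print('ytop',np.percentile(B[k,1],[1,99]).round(4))
E
```

```text
[-0.02599122 -0.99966217  0.        ] [ 0.99966217 -0.02599122  0.        ]
scene 1840 1290 normal [0.791 0.002 0.611] tilt 52.3 mean [0.0134 0.0035 0.0663]
along [ 0.611  0.    -0.791] upper edge pts [-0.0085  0.0034  0.094 ] y range [-0.0419  0.045 ] s range [-0.0355  0.0451] edge [-0.0083  0.0035  0.0944]
ytop [-0.0427  0.045 ]
wrist 3491 2953 normal [ 0.796 -0.001  0.606] tilt 52.7 mean [ 0.0158 -0.0074  0.0644]
along [ 0.606  0.    -0.796] upper edge pts [-0.0075 -0.0168  0.0938] y range [-0.0429  0.0377] s range [-0.0376  0.0429] edge [-0.0069 -0.0074  0.0942]
ytop [-0.0434  0.0181]
```

servo_tool(motion="0.5 -0.075 0.115 0.06 0 0 0;0.5 -0.075 0.115 0.06 0 0 0;0.5 -0.075 0.115 0.06 0 0 0;0.5 -0.075 0.115 0.06 0 0 0;0.5 -0.075 0.115 0.06 0 0 0;0.5 -0.075 0.115 0.06 0 0 0")

```text
clock: 6.8
eef_pos: [0.62, -0.1071, 0.2087]
orientation: [[0.027, 1.0, -0.002], [1.0, -0.027, 0.0], [0.0, -0.002, -1.0]]
contact_force: [-0.5, 0.4, 0.5]
grip_width: 0.499
```

```bash
python3 - <<'E'
from h import *
s=env.get_state(); print(s['clock'],s['eef_pos'],s['orientation'].round(3),s['grip_width'])
n='wrist';T=wristT()
im,d=env.snapshot(n); np.save('w5.npy',im); np.save('w5d.npy',d); np.save('w5T.npy',T)
v,u=np.mgrid[:420,:560]; P=px2w(n,np.c_[u.ravel(),v.ravel()],d.ravel(),T=T).reshape(420,560,3); np.save('P5.npy',P)
save('w5',im)
for q in ('dock_seat','dock_floor'):
        r=env.pinpoint(n,q)
        if r: 
            u=r[0]['xy']; dd=d[int(round(u[1])),int(round(u[0]))]
            print(n,q,r[0],dd,px2w(n,[u],[dd],T=T).round(4))
E
```

```text
6.8 [ 0.61995008 -0.10705648  0.20871485] [[ 0.027  1.    -0.002]
 [ 1.    -0.027  0.   ]
 [ 0.    -0.002 -1.   ]] 0.49933527829171026
wrist dock_seat {'xy': [275.1, 187.9], 'p': 0.62} 0.3064116 [[ 0.6    -0.1118  0.0567]]
wrist dock_floor {'xy': [253.3, 177.9], 'p': 0.95} 0.2869699 [[ 0.5865 -0.1312  0.0731]]
```

View pics/w5.png

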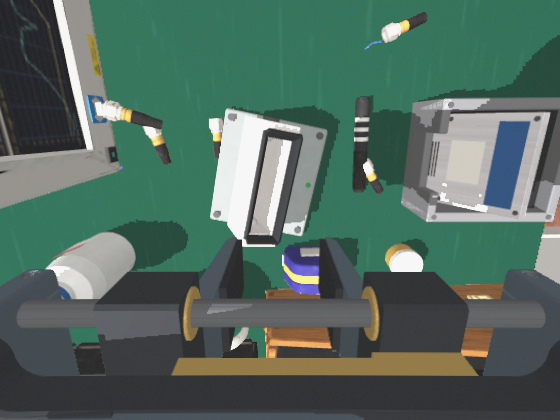

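```bash
cat > fitdock.py <<'E'
from h import *
P=np.load('P5.npy'); im=np.load('w5.npy').astype(int)
sub=(slice(100,255),slice(205,335))
Q=P[sub]; I=im[sub]; 
m=(Q[...,2]>.02)&(Q[...,2]<.13)
A=Q[m]; C=I[m]; rng=np.random.default_rng(0); left=np.ones(len(A),bool)
for j in range(5):
    idx=np.where(left)[0]; best=None
    for _ in range(1500):
        p=A[rng.choice(idx,3,False)]; nn=np.cross(p[1]-p[0],p[2]-p[0]); l=np.linalg.norm(nn)
        if l<1e-6: continue
        nn/=l; k=left&(abs((A-p[0])@nn)<.001)
        if best is None or k.sum()>best.sum(): best=k
    B=A[best]; mu=B.mean(0); nn=np.linalg.svd(B-mu)[2][2]; nn*=np.sign(nn[2])
    print(j,best.sum(),'n',nn.round(3),'tilt',np.degrees(np.arccos(nn[2])).round(1),'yaw',np.degrees(np.arctan2(nn[1],nn[0])).round(1),'mean',mu.round(4),'col',C[best].mean(0).round())
    left&=~best
E
python3 fitdock.py
```

```text
0 2595 n [-0.206 -0.877  0.434] tilt 64.2 yaw -103.2 mean [ 0.5874 -0.1398  0.0582] col [226. 226. 226.]
1 2207 n [-0.208 -0.877  0.433] tilt 64.4 yaw -103.3 mean [ 0.5971 -0.1151  0.0484] col [199. 196. 193.]
2 763 n [-0.106 -0.447  0.888] tilt 27.4 yaw -103.3 mean [ 0.5997 -0.1014  0.0702] col [80. 82. 84.]
3 374 n [0.063 0.255 0.965] tilt 15.2 yaw 76.1 mean [ 0.5961 -0.1169  0.076 ] col [76. 76. 77.]
4 337 n [0.094 0.398 0.913] tilt 24.1 yaw 76.7 mean [ 0.5756 -0.1147  0.0725] col [186. 184. 182.]
```

```bash
cat >> h.py <<'E'
yaw=np.radians(-103.25); 
dx=np.array([np.sin(np.radians(65))*np.cos(yaw),np.sin(np.radians(65))*np.sin(yaw),np.cos(np.radians(65))])
dz=np.array([-np.sin(np.radians(25))*np.cos(yaw),-np.sin(np.radians(25))*np.sin(yaw),np.cos(np.radians(25))]); dy=np.cross(dz,dx)
RD=np.c_[dx,dy,dz]; O=np.array([.5965,-.113,.06])
E
python3 - <<'E'
from h import *
P=np.load('P5.npy'); im=np.load('w5.npy').astype(int)
sub=(slice(100,255),slice(205,335)); Q=(P[sub]-O)@RD*1000; W=P[sub]; I=im[sub]; g=I.max(2)
m=(W[...,2]>.02)
for nm,k in (('bright',g>150),('dark',g<90)):
    kk=m&k
    for a in range(3): 
        h,e=np.histogram(Q[kk][:,a],np.arange(-90,91,2)); print(nm,'xyz'[a],[(int(e[i]),int(h[i])) for i in range(len(h)) if h[i]>15])
# cross-section rows: y around 0
k=m&(abs(Q[...,1])<3); A=Q[k]; c=g[k]; o=np.argsort(A[:,0])
for a,b in list(zip(A[o],c[o]))[::4]: print(a.round(1),b)
E
```

```text
bright x [(-10, 17), (-8, 18), (-6, 34), (-4, 2023), (-2, 48), (0, 43), (2, 47), (4, 53), (6, 52), (8, 46), (10, 32), (12, 38), (14, 29), (16, 29), (18, 24), (20, 24), (22, 145), (24, 2239)]
bright y [(-62, 42), (-60, 56), (-58, 132), (-56, 126), (-54, 111), (-52, 54), (-50, 45), (-48, 45), (-46, 60), (-44, 67), (-42, 95), (-40, 89), (-38, 88), (-36, 94), (-34, 96), (-32, 88), (-30, 87), (-28, 91), (-26, 92), (-24, 88), (-22, 87), (-20, 88), (-18, 87), (-16, 86), (-14, 86), (-12, 91), (-10, 87), (-8, 85), (-6, 81), (-4, 86), (-2, 84), (0, 84), (2, 82), (4, 83), (6, 80), (8, 84), (10, 83), (12, 79), (14, 82), (16, 81), (18, 82), (20, 73), (22, 80), (24, 84), (26, 69), (28, 86), (30, 75), (32, 80), (34, 70), (36, 76), (38, 76), (40, 80), (42, 76), (44, 79), (46, 134), (48, 164), (50, 33), (52, 37), (54, 65), (56, 33), (58, 48), (60, 59), (72, 19), (74, 37), (76, 33)]
bright z [(-46, 49), (-44, 80), (-42, 143), (-40, 137), (-38, 130), (-36, 129), (-34, 147), (-32, 138), (-30, 149), (-28, 153), (-26, 150), (-24, 146), (-22, 162), (-20, 153), (-18, 196), (-16, 179), (-14, 177), (-12, 190)
[... 3654 characters left out ...]
4 140.4] 93
[ 28.8  -0.7 139.4] 50
[ 28.9  -1.2 140.4] 74
[ 29.2  -0.4 140.1] 45
[ 29.5   0.8 134.9] 44
[ 29.6  -2.2 143.8] 93
[ 29.7  -0.9 139.7] 49
[ 29.8  -0.5 139. ] 46
[ 30.   -2.7 147.1] 93
[ 30.3  -0.5 142.7] 48
[ 30.5  -2.5 148. ] 93
[ 30.6  -2.4 145.3] 93
[ 30.8  -0.6 140.5] 48
[ 30.9  -0.6 141.7] 46
[ 31.1   0.5 138.3] 45
[ 31.4  -2.7 148.2] 94
[ 31.5  -2.5 145.6] 90
[ 31.6  -0.5 142.7] 48
[ 31.9  -1.  146. ] 50
[ 32.   -0.5 146.3] 48
[ 32.2  -0.2 140.8] 47
[ 32.5  -1.2 148.7] 79
[ 32.7   1.  142.1] 46
[ 32.9  -2.5 151.4] 92
[ 3.320e+01 -1.000e-01  1.443e+02] 47
[ 33.6  -0.  143. ] 46
[ 3.380e+01 -1.000e-01  1.443e+02] 46
[ 34.3  -0.3 145.9] 46
[ 3.470e+01 -1.000e-01  1.466e+02] 47
```

```bash
python3 - <<'E'
from h import *
im=np.load('w5.npy'); save('w5c',cv2.resize(im[95:255,200:340],None,fx=4,fy=3.7,interpolation=2))
E
```

```text
(no output)
```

View pics/w5c.png

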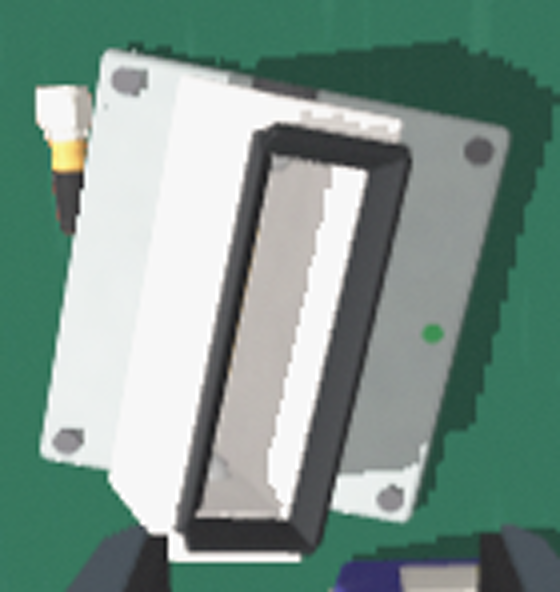

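```bash
python3 - <<'E'
from h import *
P=np.load('P5.npy'); im=np.load('w5.npy').astype(int)
sub=(slice(100,240),slice(205,335)); Q=(P[sub]-O)@RD*1000; W=P[sub]; g=im[sub].max(2)
d=(W[...,2]>.045)&(g<100)&(Q[...,2]<30)&(Q[...,2]>0)&(abs(Q[...,0]-7)<22)&(abs(Q[...,1])<62)
def pr(n,k): print(n,k.sum(),np.percentile(Q[k],[2,10,50,90,98],axis=0).T.round(1).tolist())
pr('lip all',d); pr('right lip',d&(Q[...,0]>19)&(abs(Q[...,1])<44)); pr('left',d&(Q[...,0]<-4)&(abs(Q[...,1])<44)); pr('y+',d&(Q[...,1]>46)); pr('y-',d&(Q[...,1]<-46))
inn=(abs(Q[...,0]+3.1)<1.5)&(g>150)&(Q[...,2]<7); pr('inner wall',inn)
o=(abs(Q[...,0]-24.8)<1.5)&(g>150); pr('outer wall',o)
fl=(Q[...,0]>-1)&(Q[...,0]<16)&(abs(Q[...,1])<44)&(g>100)&(Q[...,2]<0); pr('floor?',fl)
for z in (7,9,11):
  S=O+RD@np.array([6.9,0,z])/1000; print(z,S.round(4),[w2px(n,S,T=np.load('w5T.npy') if n=='wrist' else None).round(1).tolist() for n in('wrist','scene','top')])
F=O+RD@np.array([6.9,0,-41])/1000; print(F,[w2px(n,F,T=np.load('w5T.npy') if n=='wrist' else None).round(1).tolist() for n in('wrist','scene','top')])
# scene/top check
for n in('scene','top'):
    P=np.load('P_'+n+'.npy'); im=np.load(n+'0.npy').astype(int); Q=(P-O)@RD*1000; g=im.max(2)
    d=(P[...,2]>.045)&(g<110)&(Q[...,2]<30)&(Q[...,2]>0)&(abs(Q[...,0]-7)<24)&(abs(Q[...,1])<62); pr(n+' lip',d)
    o=(abs(Q[...,0]-24.8)<3)&(g>150)&(abs(Q[...,1])<60); pr(n+' outer',o)
    inn=(abs(Q[...,0]+3.1)<3)&(g>150)&(Q[...,2]<7)&(abs(Q[...,1])<60); pr(n+' inner wall',inn)
E
```

```text
lip all 1855 [[-10.6, -8.7, -4.2, 23.6, 24.6], [-51.6, -48.3, -7.5, 46.1, 50.7], [6.4, 10.1, 13.4, 17.1, 17.8]]
right lip 410 [[19.2, 20.1, 23.2, 24.6, 24.9], [-42.2, -36.4, -4.0, 33.9, 41.8], [6.9, 8.1, 10.7, 11.7, 12.1]]
left 828 [[-11.0, -9.6, -6.9, -4.8, -4.2], [-42.2, -36.0, -3.4, 33.9, 41.7], [10.7, 11.8, 15.1, 17.3, 17.9]]
y+ 187 [[-9.2, -7.0, 7.8, 22.4, 24.4], [46.2, 47.2, 49.5, 51.2, 51.6], [9.5, 10.4, 12.5, 14.7, 17.2]]
y- 282 [[-9.4, -6.6, 8.4, 22.4, 24.1], [-52.4, -51.9, -49.3, -46.7, -46.2], [10.2, 13.2, 16.2, 17.5, 18.0]]
inner wall 1823 [[-3.7, -3.5, -3.1, -2.7, -2.3], [-40.7, -33.6, 0.8, 39.0, 47.1], [-40.8, -36.6, -14.8, 3.0, 6.4]]
outer wall 2656 [[23.5, 24.3, 24.9, 25.3, 25.9], [-57.1, -49.6, -5.0, 46.5, 57.6], [-65.7, -64.1, -19.7, 2.3, 8.6]]
floor? 21 [[3.4, 4.2, 6.1, 7.8, 8.0], [-42.2, -41.9, -40.2, 43.2, 43.8], [-20.7, -19.5, -16.9, -15.1, -14.8]]
7 [ 0.5957 -0.1162  0.0693] [[[270.0, 186.5]], [[277.4, 208.3]], [[287.9, 237.7]]]
9 [ 0.5959 -0.1154  0.0711] [[[270.9, 187.0]], [[277.0, 207.3]], [[287.4, 237.5]]]
11 [ 0.5961 -0.1146  0.0729] [[[271.7, 187.6]], [[276.6, 206.3]], [[287.0, 237.3]]]
[ 0.59109525 -0.13595313  0.02575745] [[[252.8, 174.2]], [[287.4, 231.7]], [[297.3, 242.5]]]
scene lip 543 [[-9.7, -8.3, -3.5, 24.7, 26.1], [-51.1, -45.3, 4.8, 51.6, 55.0], [7.5, 9.9, 13.7, 17.3, 18.3]]
scene outer 1900 [[22.2, 23.2, 24.7, 26.1, 27.0], [-56.3, -48.2, -2.8, 47.4, 57.5], [-65.7, -62.6, -22.0, 1.3, 6.1]]
scene inner wall 256 [[-5.5, -4.8, -3.2, -2.1, -1.3], [-31.4, -25.4, 4.9, 37.2, 43.8], [-5.0, -4.0, 1.1, 5.8, 6.7]]
top lip 390 [[-10.1, -8.1, -3.5, 23.6, 25.4], [-52.3, -48.3, 2.1, 49.7, 53.2], [6.1, 9.4, 14.5, 18.0, 19.8]]
top outer 864 [[22.2, 23.8, 25.6, 26.8, 27.4], [-56.6, -47.7, -0.5, 48.2, 57.4], [-67.4, -64.4, -23.5, 3.0, 10.4]]
top inner wall 136 [[-4.1, -3.6, -2.5, -1.3, -0.6], [-45.2, -38.2, -3.8, 36.0, 42.5], [-7.8, -5.4, -0.0, 6.2, 6.7]]
```

servo_tool(motion="0.67 0.263 -0.045 -0.02 0 -0.208 0;0.67 0.263 -0.045 -0.02 0 -0.208 0;0.67 0.263 -0.045 -0.02 0 -0.208 0;0.67 0.263 -0.045 -0.02 0 -0.208 0;0.67 0.263 -0.045 -0.02 0 -0.208 0;0.67 0.263 -0.045 -0.02 0 -0.208 0;0.67 0.263 -0.045 -0.02 0 -0.208 0;0.67 0.263 -0.045 -0.02 0 -0.208 0;0.67 0.263 -0.045 -0.02 0 -0.208 0;0.67 0.263 -0.045 -0.02 0 -0.208 0;0.67 0.263 -0.045 -0.02 0 -0.208 0;0.67 0.263 -0.045 -0.02 0 -0.208 0")

```text
clock: 7.95
eef_pos: [0.5816, 0.1558, 0.2305]
orientation: [[0.022, 1.0, -0.017], [0.794, -0.028, -0.608], [-0.608, 0.0, -0.794]]
contact_force: [-0.7, 0.7, -0.4]
grip_width: 0.333
```

```bash
cat >> h.py <<'E'
def move(p,R,pos=None,ori=None):
    s=env.get_state(); from scipy.spatial.transform import Rotation as Ro
    p0=s['eef_pos'] if pos is None else pos; R0=s['orientation'] if ori is None else ori
    print('clock',s['clock'],'q',s['q'].round(3),'g',s['grip_width'],'F',s['contact_force'].round(1))
    print('shift',(R0.T@(np.array(p)-p0)).round(4),'turn',(Ro.from_matrix(R0.T@R).as_rotvec()/np.pi).round(4))
c0=np.array([.5797,.0977,0]); ex=np.array([-.026,-.99966,0]); ey=np.array([.99966,-.026,0])
def case(p): return c0+p[0]*ex+p[1]*ey+np.array([0,0,p[2]])
def caseR(tilt):
    a=np.radians(tilt); t=np.cos(a)*ex-np.sin(a)*np.array([0,0,1.]); x=np.cross(ey,t); return np.c_[x,ey,t]
E
python3 - <<'E'
from h import *
R=caseR(52.5); g=case([-.0163,.001,.0922]); print(env.get_state()['eef_pos'],env.get_state()['orientation'].round(3),R.round(3))
move(g-.07*R[:,2],R); move(g,R)
E
```

```text
[0.58161073 0.15584843 0.23046586] [[ 0.022  1.    -0.017]
 [ 0.794 -0.028 -0.608]
 [-0.608  0.    -0.794]] [[ 0.021  1.    -0.016]
 [ 0.793 -0.026 -0.609]
 [-0.609  0.    -0.793]]
clock 7.95 q [ 0.459  0.65   1.26  -0.567  1.575 -0.985] g 0.3327228355297573 F [-0.7  0.7 -0.4]
shift [0.0509 0.0006 0.0652] turn [-0.0002 -0.0004 -0.0005]
clock 7.95 q [ 0.459  0.65   1.26  -0.567  1.575 -0.985] g 0.3327228355297573 F [-0.7  0.7 -0.4]
shift [0.0508 0.0006 0.1352] turn [-0.0002 -0.0004 -0.0005]
```

Reachable. Go to 50 mm short of the grasp and look.

servo_tool(motion="0.67 0.051 0.001 0.085 0 0 0;0.67 0.051 0.001 0.085 0 0 0;0.67 0.051 0.001 0.085 0 0 0;0.67 0.051 0.001 0.1 0 0 0;0.67 0.051 0.001 0.1 0 0 0")

```text
clock: 8.37
eef_pos: [0.5809, 0.1343, 0.1174]
orientation: [[0.02, 1.0, -0.02], [0.793, -0.028, -0.609], [-0.609, -0.004, -0.793]]
contact_force: [-0.9, -0.5, -0.0]
grip_width: 0.33
```

```bash
python3 - <<'E'
from h import *
R=caseR(52.5); g=case([-.0163,.001,.0922]); move(g,R)
T=wristT(); im,d=env.snapshot('wrist'); save('w6',im)
for q in [case([-.0142,.001,.0894]),case([-.0078,.046,.0943]),case([-.0078,-.044,.0943])]: print(w2px('wrist',q,T=T))
im,d=env.snapshot('scene'); save('s6',cv2.resize(im[100:260,70:320],None,fx=3,fy=3,interpolation=2))
E
```

```text
clock 8.3667 q [ 0.431  0.767  1.374 -0.589  1.371 -0.882] g 0.3300339521002323 F [-0.9 -0.5 -0. ]
shift [-0.0008  0.0009  0.0323] turn [-0.0015  0.0002  0.0002]
[[279.08637603 257.36922953]]
[[267.4913524  317.23345229]]
[[265.68584924 189.33991638]]
```

View pics/w6.png

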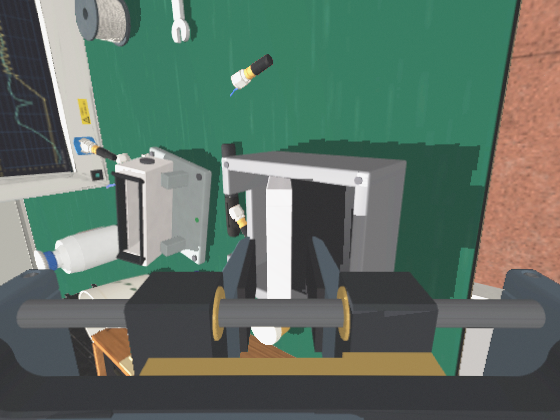

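View pics/s6.png

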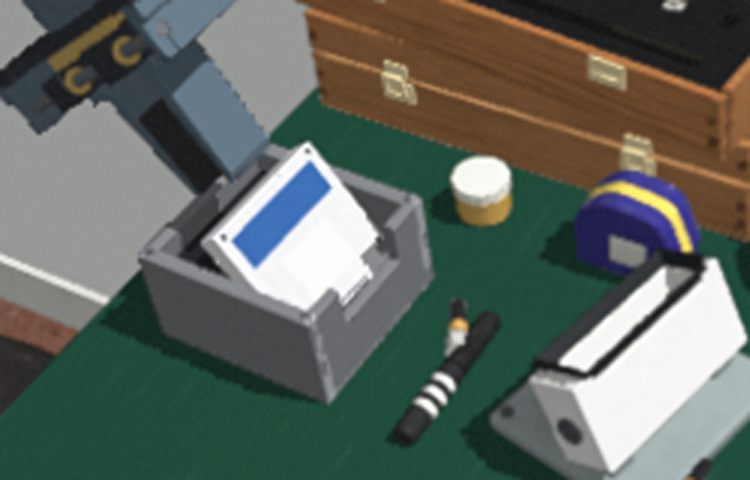

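servo_tool(motion="0.67 0 0.001 0.012 0 0 0;0.67 0 0.001 0.022 0 0 0;0.67 0 0.001 0.032 0 0 0;0.67 0 0.001 0.032 0 0 0;0.67 0 0.001 0.032 0 0 0", squeeze=30)

```text
clock: 8.88
eef_pos: [0.5823, 0.1173, 0.0938]
orientation: [[0.02, 1.0, -0.017], [0.793, -0.026, -0.608], [-0.608, -0.001, -0.794]]
contact_force: [-0.4, 0.9, -0.2]
grip_width: 0.333
```

servo_tool(motion="0.8 0 0 0 0 0 0;1 0 0 0 0 0 0;1 0 0 0 0 0 0;1 0 0 0 0 0 0;1 0 0 0 0 0 0;1 0 0 0 0 0 0", squeeze=40)

```text
clock: 9.38
eef_pos: [0.5827, 0.1168, 0.0956]
orientation: [[0.021, 1.0, -0.015], [0.792, -0.026, -0.61], [-0.61, 0.001, -0.792]]
contact_force: [0.1, -9.8, 11.4]
grip_width: 0.176
```

```bash
python3 - <<'E'
from h import *
R=caseR(52.5); g=case([-.0163,.001,.0922]); move(g,R)
T=wristT(); im,d=env.snapshot('wrist'); save('w7',im)
im,d=env.snapshot('scene'); save('s7',cv2.resize(im[100:260,70:320],None,fx=3,fy=3,interpolation=2))
E
```

```text
clock 9.3833 q [ 0.407  0.787  1.408 -0.61   1.312 -0.866] g 0.17639427255437365 F [ 0.1 -9.8 11.4]
shift [-0.0002 -0.0015  0.0044] turn [ 0.0002  0.0005 -0.0001]
```

View pics/s7.png

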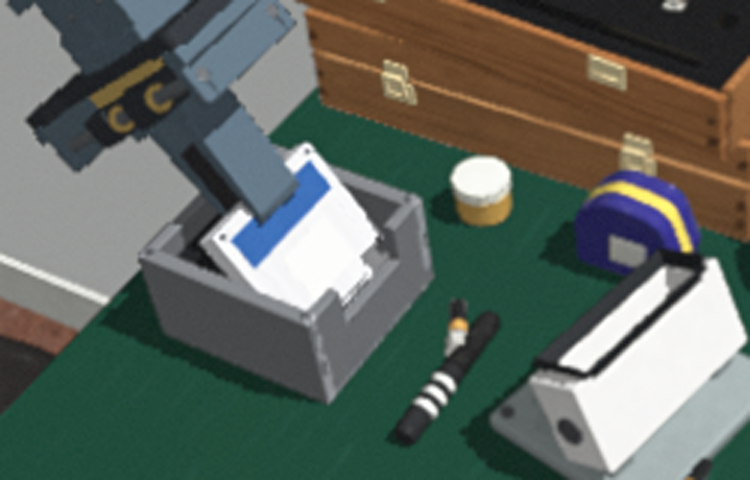

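servo_tool(motion="1 -0.002 0 -0.003 0 0 0;1 -0.002 0 -0.01 0 0 0;1 -0.002 0 -0.02 0 0 0;1 -0.003 0 -0.035 0 0 0;1 -0.003 0 -0.05 0 0 0;1 -0.003 0 -0.07 0 0 0;1 -0.003 0 -0.09 0 0 0;1 -0.003 0 -0.11 0 0 0;1 -0.003 0 -0.13 0 0 0;1 -0.003 0 -0.13 0 0 0;1 -0.003 0 -0.13 0 0 0")

```text
clock: 10.4
eef_pos: [0.5848, 0.1956, 0.1999]
orientation: [[0.02, 1.0, -0.013], [0.795, -0.024, -0.607], [-0.607, 0.002, -0.795]]
contact_force: [0.0, -0.6, -2.5]
grip_width: 0.172
```

```bash
python3 - <<'E'
from h import *
s=env.get_state(); print(s['eef_pos'],s['orientation'].round(3),s['contact_force'],s['grip_width'],s['clock'])
T=wristT(); im,d=env.snapshot('wrist'); save('w8',im)
np.savez('g8.npz',im=im,d=d,T=T,p=s['eef_pos'],R=s['orientation'])
im,d=env.snapshot('scene'); save('s8',cv2.resize(im[60:260,70:320],None,fx=3,fy=3,interpolation=2))
np.savez('gs8.npz',im=im,d=d)
E
```

```text
[0.58476209 0.19564591 0.19993238] [[ 0.02   1.    -0.013]
 [ 0.795 -0.024 -0.607]
 [-0.607  0.002 -0.795]] [ 0.01030081 -0.63310775 -2.54165647] 0.17201696754203888 10.4
```

View pics/s8.png

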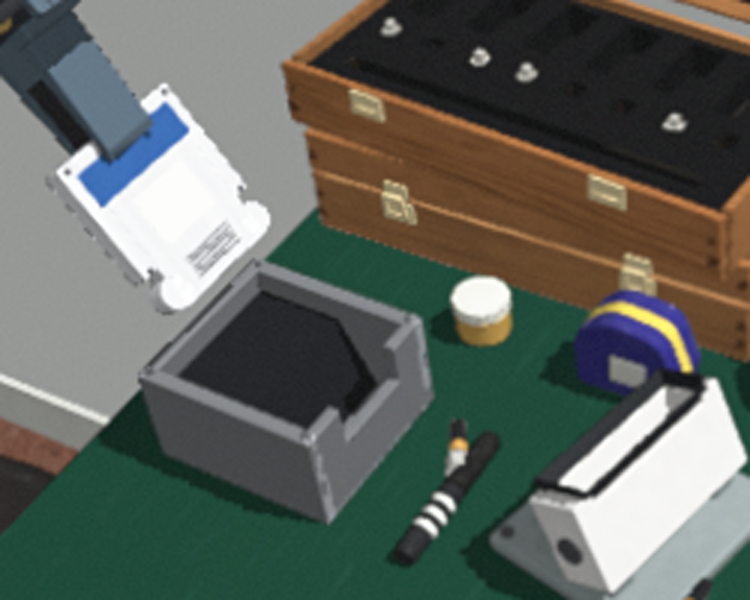

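View pics/w8.png

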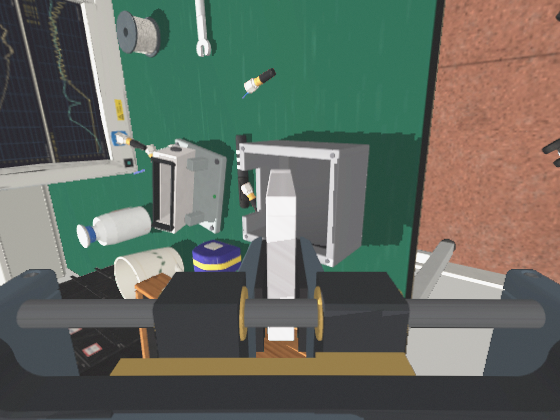

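```bash
python3 - <<'E'
from h import *
a=np.load('g8.npz'); b=np.load('gs8.npz'); p,R=a['p'],a['R']
v,u=np.mgrid[:420,:560]; P=px2w('scene',np.c_[u.ravel(),v.ravel()],b['d'].ravel()).reshape(420,560,3)
Q=(P-p)@R*1000; g=b['im'].max(2)
m=(b['d']>0)&(abs(Q[...,0]+8)<5)&(abs(Q[...,1])<60)&(Q[...,2]>-10)&(Q[...,2]<120)&(g>140)
A=Q[m]; mu=A.mean(0); n=np.linalg.svd(A-mu)[2][2]; k=abs((A-mu)@n)<2; A=A[k]; mu=A.mean(0); n=np.linalg.svd(A-mu)[2][2]
print(len(A),mu,n.round(4))
print(cv2.minAreaRect(A[:,1:].astype(np.float32)), np.percentile(A[:,1],[.5,99.5]),np.percentile(A[:,2],[.5,99.5]))
for z in range(-5,95,10):
    k=abs(A[:,2]-z)<5
    if k.sum()>5: print(z,k.sum(),A[k,1].min().round(1),A[k,1].max().round(1),A[k,0].mean().round(2))
E
```

```text
2228 [-7.9171209  -2.95816068 60.29318167] [-1.     -0.001  -0.0037]
((-1.2286758422851562, 58.781349182128906), (99.20332336425781, 92.55432891845703), 89.9805679321289) [-46.40076735  43.62536686] [  9.85440955 107.60264378]
5 13 -46.6 42.9 -7.46
15 146 -47.5 45.0 -7.8
25 204 -46.0 42.7 -7.68
35 254 -46.3 43.9 -7.93
45 248 -47.0 44.1 -7.85
55 260 -47.1 45.0 -7.85
65 239 -47.4 43.7 -7.91
75 242 -47.2 42.4 -7.98
85 195 -43.8 42.5 -8.05
```

```bash
cat >> h.py <<'E'
S=O+RD@np.array([6.9,0,9])/1000
Rt=np.c_[-dx,dy,-dz]
def tcp(out,off=(0,-1.3,58.8),lat=(0,0)): # out mm along dz, lat: x,y dock mm
    return S+dz*out/1000+dx*lat[0]/1000+dy*lat[1]/1000-Rt@np.array(off)/1000
E
python3 - <<'E'
from h import *
for o in (130,75,40,0): print(o,tcp(o)); move(tcp(o),Rt)
print(Rt.round(3))
E
```

```text
130 [ 0.61549184 -0.03801645  0.24218375]
clock 10.5 q [ 0.507  0.712  1.223 -0.551  1.577 -0.936] g 0.17659700556559518 F [ 0.2  0.4 -2.9]
shift [-0.2102  0.0373  0.106 ] turn [0.0338 0.069  0.0563]
75 [ 0.6101643  -0.06064168  0.19233682]
clock 10.5 q [ 0.507  0.712  1.223 -0.551  1.577 -0.936] g 0.17659700556559518 F [ 0.2  0.4 -2.9]
shift [-0.198   0.0326  0.1594] turn [0.0338 0.069  0.0563]
40 [ 0.60677405 -0.07503956  0.16061605]
clock 10.5 q [ 0.507  0.712  1.223 -0.551  1.577 -0.936] g 0.17659700556559518 F [ 0.2  0.4 -2.9]
shift [-0.1902  0.0296  0.1934] turn [0.0338 0.069  0.0563]
0 [ 0.60289948 -0.09149427  0.12436373]
clock 10.5 q [ 0.507  0.712  1.223 -0.551  1.577 -0.936] g 0.17659700556559518 F [ 0.2  0.4 -2.9]
shift [-0.1813  0.0262  0.2323] turn [0.0338 0.069  0.0563]
[[ 0.208  0.973 -0.097]
 [ 0.882 -0.229 -0.411]
 [-0.423  0.    -0.906]]
```

servo_tool(motion="1 -0.04 0.007 0 0 0 0;1 -0.08 0.014 0.03 0.0338 0.069 0.0563;1 -0.12 0.02 0.055 0.0338 0.069 0.0563;1 -0.16 0.03 0.08 0.0338 0.069 0.0563;1 -0.2 0.037 0.1 0.0338 0.069 0.0563;1 -0.21 0.037 0.106 0.0338 0.069 0.0563;1 -0.21 0.037 0.106 0.0338 0.069 0.0563;1 -0.21 0.037 0.106 0.0338 0.069 0.0563;1 -0.21 0.037 0.106 0.0338 0.069 0.0563;1 -0.21 0.037 0.106 0.0338 0.069 0.0563", squeeze=60)

```text
clock: 11.33
eef_pos: [0.6151, -0.0368, 0.2419]
orientation: [[0.207, 0.973, -0.097], [0.882, -0.229, -0.411], [-0.422, -0.001, -0.906]]
contact_force: [-0.0, 0.4, -1.3]
grip_width: 0.171
```

```bash
cat > look.py <<'E'
import sys
from h import *
tag=sys.argv[1]
s=env.get_state(); p,R=s['eef_pos'],s['orientation']; print(p,s['contact_force'].round(1))
im,d=env.snapshot('scene'); save('s'+tag,cv2.resize(im[60:270,150:400],None,fx=3,fy=2.8,interpolation=2))
v,u=np.mgrid[:420,:560]; P=px2w('scene',np.c_[u.ravel(),v.ravel()],d.ravel()).reshape(420,560,3)
Q=(P-p)@R*1000; g=im.max(2)
m=(d>0)&(abs(Q[...,0]+8)<4)&(abs(Q[...,1])<60)&(Q[...,2]>-10)&(Q[...,2]<115)&(g>140)
D=(P-S)@RD*1000
m&=D[...,2]>10
A=Q[m]; print('tool frame',len(A),A.mean(0).round(2),np.percentile(A[:,1],[.5,99.5]).round(1),np.percentile(A[:,2],[.5,99.5]).round(1))
B=D[m]; mu=B.mean(0); n=np.linalg.svd(B-mu)[2][2]; print('dock frame',mu.round(2),n.round(4),np.percentile(B[:,1],[.5,99.5]).round(1),np.percentile(B[:,2],[.5,99.5]).round(1))
T=wristT(); im,d=env.snapshot('wrist'); save('w'+tag,im)
for o in (30,0): print(o); move(tcp(o),Rt)
E
python3 look.py 9
```

```text
[ 0.61513904 -0.03678327  0.24189395] [-0.   0.4 -1.3]
tool frame 2862 [-7.94 -3.24 58.83] [-45.5  44. ] [  7.4 106.9]
dock frame [  6.78  -2.58 130.17] [ 1.     -0.0027  0.0059] [-44.8  44.6] [ 82.1 181.6]
30
clock 11.4333 q [ 0.061  0.558  1.296 -0.421  1.433 -1.19 ] g 0.16977853401693963 F [-0.3  0.5 -2.3]
shift [-0.0014  0.0004  0.1006] turn [ 0.0001 -0.0001  0.0003]
0
clock 11.4333 q [ 0.061  0.558  1.296 -0.421  1.433 -1.19 ] g 0.16977853401693963 F [-0.3  0.5 -2.3]
shift [-0.0014  0.0004  0.1306] turn [ 0.0001 -0.0001  0.0003]
```

View pics/s9.png

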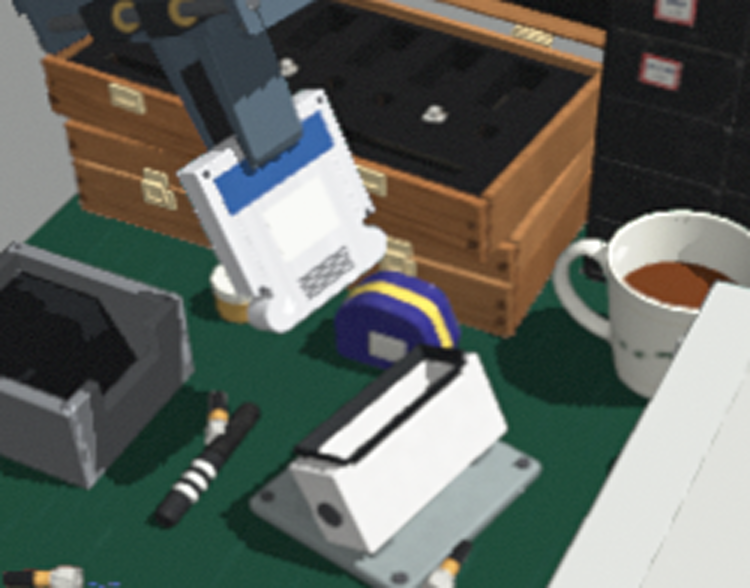

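View pics/w9.png

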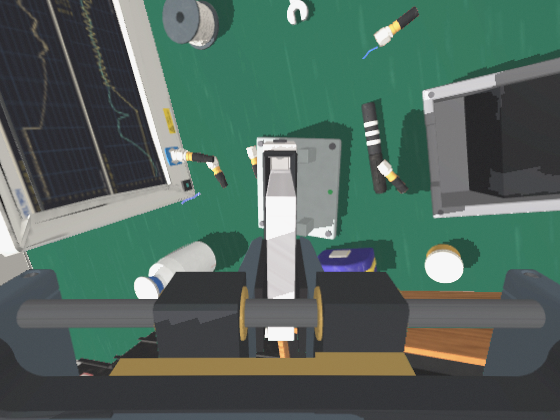

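servo_tool(motion="1 -0.0012 0 0.03 0 0 0;1 -0.0012 0 0.055 0 0 0;1 -0.0012 0 0.066 0 0 0;1 -0.0012 0 0.066 0 0 0;1 -0.0012 0 0.066 0 0 0")

```text
clock: 11.85
eef_pos: [0.6091, -0.0653, 0.1835]
orientation: [[0.208, 0.973, -0.097], [0.882, -0.229, -0.411], [-0.422, 0.0, -0.906]]
contact_force: [-0.0, 0.3, -1.1]
grip_width: 0.168
```

```bash
python3 look.py 10
```

```text
[ 0.60906637 -0.06528431  0.18353037] [-0.   0.3 -1.1]
tool frame 2566 [-8.07 -3.02 58.75] [-45.9  44.1] [  7.7 106.7]
dock frame [ 8.66 -1.71 65.05] [ 1.     -0.0012  0.0033] [-44.6  45.4] [ 17.1 116.1]
30
clock 11.95 q [ 0.018  0.603  1.385 -0.44   1.292 -1.169] g 0.1730796253639797 F [-1.  -0.4 -1.5]
shift [ 0.0007 -0.0008  0.0361] turn [ 0.0008 -0.0003 -0.0002]
0
clock 11.95 q [ 0.018  0.603  1.385 -0.44   1.292 -1.169] g 0.1730796253639797 F [-1.  -0.4 -1.5]
shift [ 0.0007 -0.0009  0.0661] turn [ 0.0008 -0.0003 -0.0002]
```

View pics/s10.png

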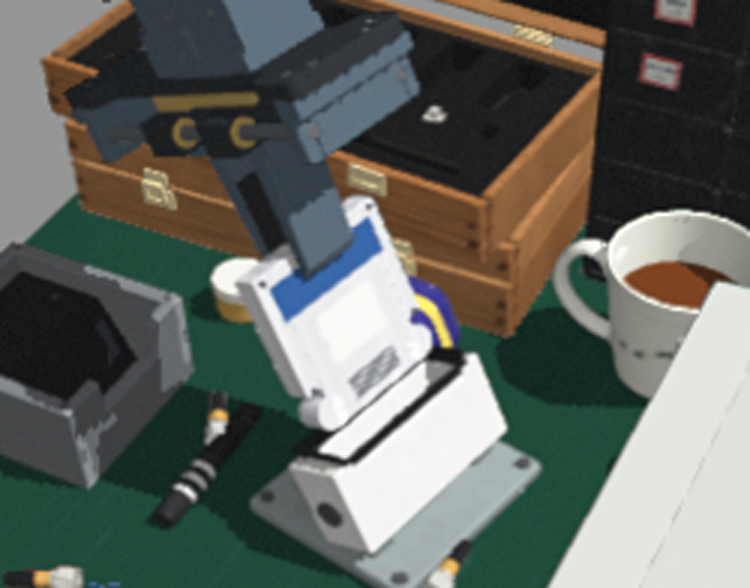

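View pics/w10.png

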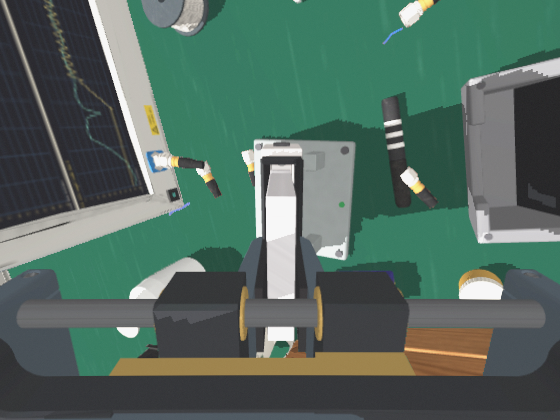

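servo_tool(motion="1 0.0005 -0.0004 0.01 0 0 0;1 0.0005 -0.0004 0.02 0 0 0;1 0.0005 -0.0004 0.028 0 0 0;1 0.0005 -0.0004 0.036 0 0 0;1 0.0005 -0.0004 0.036 0 0 0;1 0.0005 -0.0004 0.036 0 0 0")

```text
clock: 12.45
eef_pos: [0.6056, -0.0807, 0.1496]
orientation: [[0.209, 0.973, -0.096], [0.882, -0.229, -0.411], [-0.422, 0.001, -0.906]]
contact_force: [5.1, -2.2, -3.7]
grip_width: 0.17
```

```bash
python3 look.py 11
```

```text
[ 0.6056197  -0.08071244  0.14956627] [ 5.1 -2.2 -3.7]
tool frame 1672 [-8.12 -3.09 44.41] [-45.3  44.4] [ 7.8 75.9]
dock frame [ 8.67 -1.57 41.92] [-1.      0.0014 -0.0071] [-43.8  45.9] [10.5 78.6]
30
clock 12.55 q [-0.007  0.637  1.43  -0.455  1.213 -1.154] g 0.16863361622498857 F [ 5.5 -2.4 -3.8]
shift [ 0.0006 -0.0002 -0.0022] turn [ 0.0004 -0.0001 -0.0003]
0
clock 12.55 q [-0.007  0.637  1.43  -0.455  1.213 -1.154] g 0.16863361622498857 F [ 5.5 -2.4 -3.8]
shift [ 0.0006 -0.0002  0.0278] turn [ 0.0004 -0.0001 -0.0003]
```

View pics/s11.png

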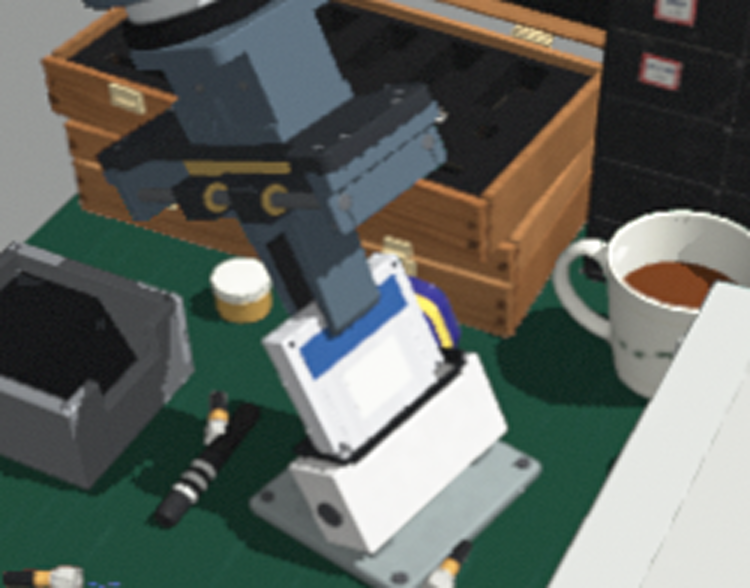

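servo_tool(motion="1 0 0.0008 0 0 0 0;1 0 0.0008 0.003 0 0 0;1 0 0.0008 0.006 0 0 0;1 0 0.0008 0.009 0 0 0;1 0 0.0008 0.012 0 0 0;1 0 0.0008 0.014 0 0 0;1 0 0.0008 0.014 0 0 0")

```text
clock: 13.13
eef_pos: [0.6048, -0.0862, 0.1374]
orientation: [[0.208, 0.973, -0.096], [0.882, -0.229, -0.411], [-0.422, 0.001, -0.907]]
contact_force: [3.9, -1.2, -1.9]
grip_width: 0.17
```

```bash
python3 look.py 12
```

```text
[ 0.60477395 -0.08620776  0.13740239] [ 3.9 -1.2 -1.9]
tool frame 1296 [-8.11 -3.42 37.63] [-45.5  44.7] [ 7.7 62.7]
dock frame [ 8.55 -1.48 35.33] [ 1.     -0.0023  0.0093] [-43.6  46.6] [10.2 65.3]
30
clock 13.2333 q [-0.015  0.651  1.443 -0.461  1.186 -1.149] g 0.17053237897722015 F [ 5.4 -1.6 -2.3]
shift [ 0.0005 -0.0006 -0.0158] turn [ 0.0002 -0.0002 -0.0002]
0
clock 13.2333 q [-0.015  0.651  1.443 -0.461  1.186 -1.149] g 0.17053237897722015 F [ 5.4 -1.6 -2.3]
shift [ 0.0004 -0.0006  0.0142] turn [ 0.0002 -0.0002 -0.0002]
```

servo_tool(motion="1 0 0.0006 0.003 0 0 0;1 0 0.0006 0.006 0 0 0;1 0 0.0006 0.009 0 0 0;1 0 0.0006 0.012 0 0 0;1 0 0.0006 0.014 0 0 0;1 0 0.0006 0.015 0 0 0;1 0 0.0006 0.015 0 0 0")

```text
clock: 13.82
eef_pos: [0.6038, -0.0922, 0.1245]
orientation: [[0.209, 0.973, -0.096], [0.882, -0.23, -0.411], [-0.422, 0.001, -0.907]]
contact_force: [1.7, 3.4, 5.7]
grip_width: 0.168
```

```bash
python3 look.py 13
```

```text
[ 0.60375413 -0.09223441  0.12445897] [1.7 3.4 5.7]
tool frame 905 [-8.   -4.03 30.13] [-45.6  44.5] [ 7.2 48.3]
dock frame [ 8.5  -1.71 28.52] [ 0.9998 -0.0054  0.0207] [-43.3  46.8] [10.3 51.5]
30
clock 13.9167 q [-0.025  0.666  1.457 -0.468  1.157 -1.143] g 0.17483852894463137 F [2.2 2.8 6.7]
shift [ 0.0005 -0.001  -0.0301] turn [ 0.0002 -0.0002 -0.0002]
0
clock 13.9167 q [-0.025  0.666  1.457 -0.468  1.157 -1.143] g 0.17483852894463137 F [2.2 2.8 6.7]
shift [ 0.0005 -0.001  -0.0001] turn [ 0.0002 -0.0002 -0.0002]
```

View pics/s13.png

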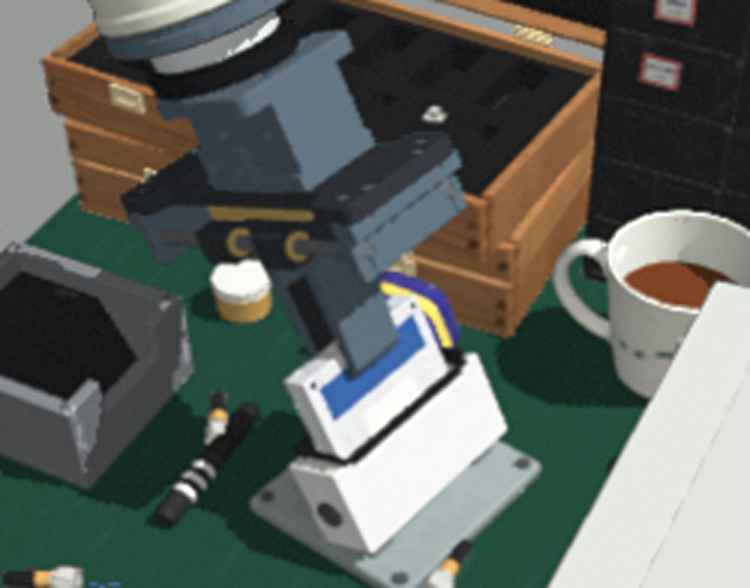

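servo_tool(motion="1 0 0 0.001 0 0 0;1 0 0 0.002 0 0 0;1 0 0 0.003 0 0 0;1 0 0 0.003 0 0 0;1 0 0 0.003 0 0 0")

```text
clock: 14.33
eef_pos: [0.6039, -0.0923, 0.1243]
orientation: [[0.209, 0.973, -0.094], [0.882, -0.229, -0.411], [-0.422, 0.003, -0.907]]
contact_force: [-6.8, 21.9, 45.9]
grip_width: 0.171
```

```bash
python3 look.py 14
```

```text
[ 0.6039213  -0.09230809  0.12432642] [-6.8 21.9 45.9]
tool frame 893 [-8.   -4.32 30.24] [-46.  44.] [ 7.3 48.3]
dock frame [ 8.45 -1.77 28.27] [ 0.9999 -0.0027  0.011 ] [-43.5  46.6] [10.2 51.3]
30
clock 14.4333 q [-0.025  0.665  1.458 -0.469  1.154 -1.142] g 0.17405239429750013 F [-7.9 23.7 45.8]
shift [ 0.0005 -0.0011 -0.0303] turn [ 0.0009 -0.0004 -0.0005]
0
clock 14.4333 q [-0.025  0.665  1.458 -0.469  1.154 -1.142] g 0.17405239429750013 F [-7.9 23.7 45.8]
shift [ 0.0005 -0.0012 -0.0003] turn [ 0.0009 -0.0004 -0.0005]
```

servo_tool(motion="1 0 0 -0.0025 0 0 0;1 0 0 -0.0025 0 0 0;0.8 0 0 -0.0025 0 0 0;0.6 0 0 -0.0025 0 0 0;0.6 0 0 -0.0025 0 0 0;0.6 0 0 -0.0025 0 0 0")

```text
clock: 14.93
eef_pos: [0.6033, -0.0927, 0.1233]
orientation: [[0.208, 0.973, -0.097], [0.882, -0.23, -0.411], [-0.422, -0.0, -0.906]]
contact_force: [0.3, 0.3, 0.6]
grip_width: 0.383
```

servo_tool(motion="0.6 0 0 -0.01 0 0 0;0.6 0 0 -0.025 0 0 0;0.6 0 0 -0.05 0 0 0;0.6 0 0 -0.08 0 0 0;0.6 0 0 -0.11 0 0 0;0.6 0 0 -0.14 0 0 0;0.6 0 0 -0.14 0 0 0;0.6 0 0 -0.14 0 0 0")

```text
clock: 15.6
eef_pos: [0.618, -0.0341, 0.2526]
orientation: [[0.209, 0.974, -0.093], [0.883, -0.229, -0.411], [-0.421, 0.004, -0.907]]
contact_force: [-0.4, -0.4, -1.8]
grip_width: 0.399
```

```bash
python3 - <<'E'
from h import *
s=env.get_state(); print(s['clock'],s['eef_pos'],s['contact_force'],s['grip_width'])
T=wristT()
for n in('scene','wrist'):
    im,d=env.snapshot(n); save(n+'15',cv2.resize(im[60:270,150:400],None,fx=3,fy=2.8,interpolation=2) if n=='scene' else im)
    v,u=np.mgrid[:420,:560]; P=px2w(n,np.c_[u.ravel(),v.ravel()],d.ravel(),T=T if n=='wrist' else None).reshape(420,560,3)
    D=(P-S)@RD*1000; m=(d>0)&(abs(D[...,0]-8)<3)&(abs(D[...,1])<50)&(D[...,2]>10)&(D[...,2]<70)&(im.max(2)>130)
    B=D[m]; print(n,len(B),B.mean(0).round(2),np.percentile(B[:,1],[.5,99.5]).round(1),np.percentile(B[:,2],[.5,90,99.5]).round(1))
    m=(d>0)&(abs(D[...,0])<6)&(abs(D[...,1])<40)&(D[...,2]>40)&(D[...,2]<70); B=D[m]; print('end face',len(B), np.median(B,axis=0))
    for q in('module_center',): print(env.pinpoint(n,q),w2px(n,S,T=T if n=='wrist' else None))
E
```

```text
15.6 [ 0.61798446 -0.03413579  0.25259203] [-0.40754468 -0.40279126 -1.80420671] 0.39876495974015264
scene 1151 [ 8.18 -0.17 31.51] [-43.2  46.6] [10.2 48.2 51.4]
end face 165 [-0.26753713 -1.07252127 50.49444999]
[{'xy': [275.4, 204.0], 'p': 0.64}, {'xy': [281.8, 183.9], 'p': 0.17}] [[276.98782873 207.26323238]]
wrist 281 [ 6.69 -0.23 51.29] [-42.2  47. ] [16.5 53.2 54.2]
end face 953 [-0.12129101 -2.81676794 52.5288595 ]
[] [[280.73674487 192.64740335]]
```

View pics/scene15.png

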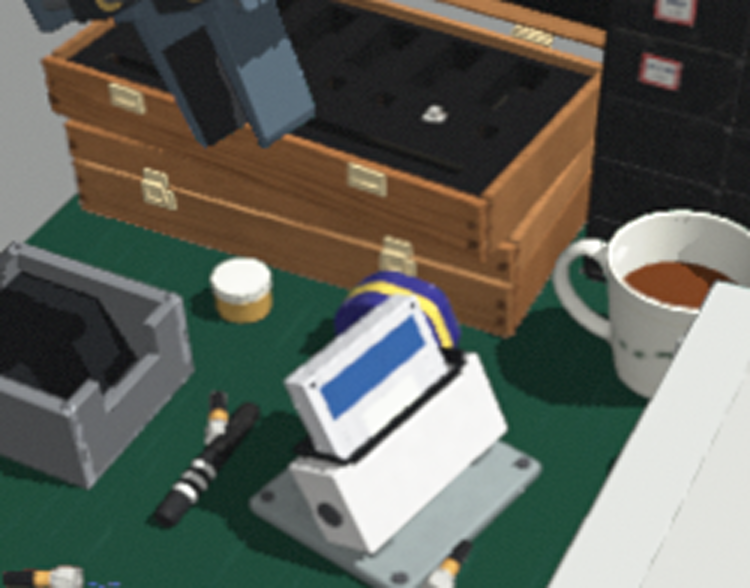

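View pics/wrist15.png

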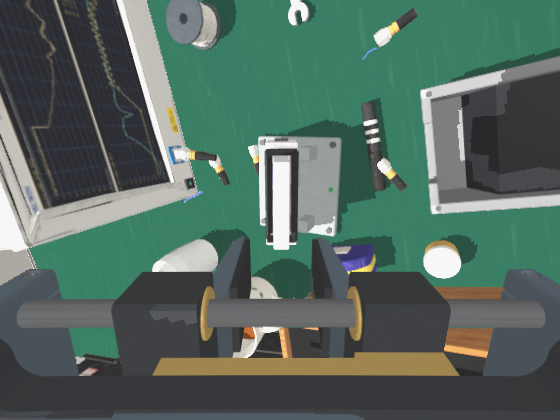

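```bash
python3 - <<'E'
from h import *
s=env.get_state(); print(s['eef_pos'])
T=wristT()
for n in('wrist','scene'):
    im,d=env.snapshot(n)
    v,u=np.mgrid[:420,:560]; P=px2w(n,np.c_[u.ravel(),v.ravel()],d.ravel(),T=T if n=='wrist' else None).reshape(420,560,3)
    D=(P-S)@RD*1000; m=(d>0)&(abs(D[...,0])<6)&(abs(D[...,1])<46)&(D[...,2]>40)&(D[...,2]<70); B=D[m]
    for y in range(-40,50,10):
        k=abs(B[:,1]-y)<5; print(n,y,k.sum(),np.median(B[k,2]).round(2) if k.any() else '')
    m=(d>0)&(abs(D[...,0]-2)<18)&(abs(D[...,1])<54)&(D[...,2]>3)&(D[...,2]<12)&(im.max(2)<100); print('lip top',np.percentile(D[m],[2,50,98],axis=0).round(1).tolist())
# where to push: closed tips at end face centre
move(tcp(35,off=(0,0,50+22)),Rt)
move(S+dz*(.05+.022+.02),Rt)
E
```

```text
[ 0.61657085 -0.03528738  0.2497219 ]
wrist -40 133 49.86
wrist -30 139 49.96
wrist -20 129 49.99
wrist -10 117 50.08
wrist 0 116 50.13
wrist 10 114 50.12
wrist 20 113 50.04
wrist 30 111 50.17
wrist 40 108 50.01
lip top [[-15.9, -52.3, 3.1], [-12.6, -17.5, 6.5], [16.1, 53.0, 9.0]]
scene -40 45 49.47
scene -30 22 50.53
scene -20 24 50.57
scene -10 21 50.18
scene 0 19 50.34
scene 10 21 50.57
scene 20 23 50.53
scene 30 20 50.64
scene 40 21 50.5
lip top [[-15.6, -51.7, 3.1], [6.0, -44.6, 6.6], [18.6, 53.3, 9.4]]
clock 15.9 q [ 0.063  0.554  1.282 -0.419  1.452 -1.195] g 0.40470173333113246 F [0.9 0.1 0.9]
shift [ 0.0006 -0.0018  0.0899] turn [-0.0003 -0.     -0.0001]
clock 15.9 q [ 0.063  0.554  1.282 -0.419  1.452 -1.195] g 0.40470173333113246 F [0.9 0.1 0.9]
shift [ 0.0006 -0.0018  0.1049] turn [-0.0003 -0.     -0.0001]
```

Now that the arm has settled, the end face reads 50.0 mm above the mouth and level to 0.3 mm, so the module is fully home. Handing in.

```bash
python3 - <<'E'
from h import *
print(env.finish_job())
E
```

```text
the job is handed in; nothing more can be done
None
```

The calibration module is fully home in the slanted dock and released. I handed the job in at about 16 s on the robot's clock.

- **Tip and grip:** I pressed the right-hand edge 20 mm down with the closed fingertips. The module stayed leaning at about 52°. I gripped its raised left edge (opening 16 mm, matching its thickness) and drew it out along its own plane.
- **Dock:** I pushed it in contact end first, past the sprung balls, until it stopped hard against about 50 N. Then I eased off, opened the fingers and backed away.

**Last checks:**
- In the final wrist picture, the module's outer end is 49.9 to 50.2 mm above the slot mouth across its width, and 50 mm is fully home. The scene camera shows 50.2 to 50.6 mm over most of the width, and 49.5 mm at one edge.
- The gripper is well clear of the module, touching nothing, and the other things on the bench look undisturbed.

**Disagreements:**
- A wrist picture taken while the arm was still settling read 52.5 mm. It read 50.0 mm once the arm was still.
- The module measured about 1.7 mm to one side across the slot's width. The slot only allows 1 mm of play, so part of that is probably camera calibration error.
- I inferred the click from the depth reading and the hard stop, because I had no direct sensing of it.

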